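Put the cup carrier away in the damp box and shut its door

ROBOT

A 6-joint arm with a two-finger parallel gripper is mounted at the origin on the work surface. World frame = base frame: x ahead of the robot, y to its left, z up, the work surface at z = 0. Lengths are in m, angles in rad, forces in N, time in s.
With the tool pointing down it reaches from about 0.275 to 0.75 m from the base axis. Payload 10.2 kg.
Tool frame: the origin (TCP) lies midway between the tips of the shut fingers; the grasp point (between the pads) lies 19 mm behind it; z points along the fingers, y is the line along which they close (so a half turn about z gives the same grasp; the last joint's range is limited). The gripper opens to 88 mm and grips with 3 to 60 N. Pads are 18 mm wide; open, the fingers measure 123 mm over their backs; the gripper's body (75 mm by 187 mm) begins 45 mm behind the grasp point.
Start: joints at [1.054, 0.313, 1.498, -0, 1.331, -0.223], TCP at [0.152, 0.503, 0.239] pointing down, gripper open.
Joint ranges: [-2.94, 2.94], [-0.97, 2.17], [0.19, 2.56], [-1.23, 4.37], [0.02, 3.11], [-2.88, 2.88]. Speed limits (rad/s): [2.39, 2.39, 3.01, 3.14, 3.14, 3.14].

INTERFACE

Orientations are given as a unit quaternion [x, y, z, w].
In Python, from cell import observe, grab_frame, camera_model, sign_off, spot_in, mark_of gives the robot as it stands. The module is installed in compiled form; this text tells all that it offers.
- The arm moves only by the tool send_rows, never from a script. Its argument "plan" is a list of rows, each a list of 7 numbers: the shift along the tool's x, y, z in cm, then the turn, a rotation vector about the tool's x, y, z in rad, then the finger opening in cm, from 0 to 8.81. In form: [[x, y, z, ax, ay, az, claw], ...]. A call has 1 to 5 rows; each row shifts and turns the commanded pose from where the row before left it, along the tool's axes as they then stand; what a row does not reach is not made up. A row lasts 1/8 s, in which the tool goes at most 62.5 mm and 10.7 degrees, less where a joint would pass 70% of its speed; a pose out of reach is approached as far as the arm can. A call is refused whole if a number of a shift passes 6.25 or a number of a turn 0.188, either way. A call with a gripper value outside its range is refused whole. The fingers move at their own pace and stop on an object; the grip force is fixed at half the most. Time passes only in rows, so rows that do not move let the fingers close. It gives the time, the measured TCP pose, the force, the opening and the grip force at its end, in the units of the state.
- observe(): the state, without advancing time (a new reading comes with each control period).
- grab_frame(name): name is "side" or "top" or "wrist"; returns (picture, depth): 420x560x3 uint8, red, green, blue; 420x560 float32, m along the optical axis (not along the pixel's ray), 0 where there is no reading.
- camera_model(name): a dict with "K" (3x3 intrinsics, pixels), "k1" (the pictures are not rectified: a ray, as slopes to the right and down, at radius r is drawn at 1 + k1 r^2 times it, then the intrinsics apply), "origin" and "attitude" of the camera in the world. Camera axes: x right, y up, looking along -z (the intrinsics and any distortion apply to the point x, -y, -z); pixel columns grow to the right and rows downward; lengths in m; the calibration is good to about 2 mm. A picture is of the moment at which its call begins: read the wrist's pose just before it. camera_model takes no time and is no camera call; for the wrist camera it gives the pose at the moment of the call.
- sign_off(): hands the job in; it is judged then, once.
Trained networks look in the newest picture that a camera, given by its name, has taken for a name from the list of things; names that differ only in an ending like _2 or _b are one class to them, and where a whole thing is asked for, a point or a joint stands for the part that bears it (a point fixed in the world has none). Each returns a list of dicts, best first, with "p" (0 to 1); they miss things now and then, are a little off and sometimes report something else, mostly with a low value. They report only what shows in the picture. A call takes as long as a camera call. They do not tell look-alikes from the thing itself.
- spot_in(label, camera): "bbox" ([centre column, centre row, width, height] as shares, 0 to 1, of the picture: columns of its width, rows of its height, round what is visible of it).
- mark_of(label, camera): "at" ([column, row] as shares, 0 to 1, of the picture: columns of its width, rows of its height: a listed point, or the origin of a listed thing).
The state is a dict: "t": time; "joints": joint angles; "dq": joint speeds; "joint_efforts": joint torques, N m; "tool_pos": TCP position; "tool_rot": TCP orientation; "ft_force": force on the tool from outside, world axes, zero at the start; "torque": the same for the moment, N m; "width": opening from 0.0 (shut) to 1.0 (fully open); "finger_force": force on a finger pad.
Only numpy, scipy, OpenCV 4.12 (cv2) and the standard library are available. Lean on these libraries where they do the work, as an engineer would, in place of code of your own. Each camera call takes 0.05 s, during which the arm holds its last target. There are 200 camera calls.

TASK

Lift the wooden cup carrier by its handle rail, turn its nose to the clear damp box and set it down with the nose in the doorway, then let go, take it by the knob on its tail and slide it fully inside so that the knob too is behind the front edge. Then swing the damp box door shut and press it until its roller catch snaps and it sits fully closed. Keep both clay cups standing in the carrier all the while, and leave the spray bottle, the jar and the bowl where they are.

Things in the scene. Friction and masses are not known exactly. Their poses are not given: they have to be found in the camera images.
- dampbox: Fixed clear acrylic cabinet with aluminium edges, 270 deep (x) x 280 wide (y) x 260 high, yawed up to 0.2 rad. Origin: centre of its underside. Own x points inward from the open front (x = -135 mm) to the back wall (inner face x = +130), y to the hinge side. Roof 254 to 260 high, its front edge in the front plane. Under the front frame's top, y = -78 to -122, hangs the catch, down to 214 high.
- doorway (a point): Middle of the damp box's front edge at its floor: dampbox (-135, 0, 6) mm, same axes, x inward. The opening is 256 wide (128 each side) and 242 high; the floor is a 6 mm step above the bench.
- door (a joint): Door hinge, rad. 0 = fully closed, seated on the catch; grows as it opens towards the robot; starts about 1.6 to 2.0, stops at 2.2. The leaf stays where it is left (friction about 0.1 N m). Pushed lightly it stops at about 0.045, its spear against two sprung rollers; some 12 N at 200 mm from the hinge snaps it through; below about 0.02 the rollers draw it home.
- door_hinge (a point): On the door's upright hinge axis, 130 mm high, at dampbox x = -141, y = +140. Its axes turn with the door: -y runs along the leaf to the free edge, -x is the outward normal. Leaf 280 long, from 6 to 258 mm high; blue frame 22 broad, 12 thick (6 mm each side of the axis); in it a clear pane 5 thick, its outer face 3.5 mm behind the frame's.
- door_edge (a point): Outer face of the door frame at its free edge, 269 mm from the hinge axis, 130 mm above the bench. A small black knob, 24 diameter, stands 32 mm proud of that face next to it, 262 mm from the hinge, 130 mm high.
- carrier: Wooden ware carrier, two clay cups standing in it, about 0.65 kg in all. Base 200 long (x) x 150 wide (y) x 9 thick; end boards 61 high; just inside them two posts 56 wide, up to 167 (outer faces at x = +-87); side slats 31 high. Origin: centre of the base's underside. Own x points to the nose, the end that goes into the box first; the tail with the knob is at -x.
- carrier_handle (a point): Middle of the dark handle rail, which runs along the carrier's x between the posts, 150 mm above the underside, 20 wide (y), 26 high, 155 long; it lies over the centre of mass. The cups' rims are 75 mm above the underside, well below it. Fully inside the box the rail cannot be reached, the roof is in the way.
- carrier_nose (a point): Middle of the lower edge of the nose end: carrier (100, 0, 0) mm.
- carrier_knob (a point): Middle of the dark turned knob on the tail end: carrier (-127, 0, 50) mm. The knob is 26 diameter from 18 to 36 mm out from the end board (carrier x -118 to -136), on a 14 mm neck.
- pull: The same knob as a part; its origin is where its neck meets the tail end board, carrier (-100, 0, 50) mm, axes as the carrier.
- cup_a: Grey clay cup, 62 diameter at the rim, 66 high, standing in the nose half of the carrier. Origin: centre of its underside.
- cup_b: Buff clay cup, same size, standing in the tail half of the carrier. Origin: centre of its underside.
- spray_bottle: Bystander: white spray bottle with blue head, 76 diameter, 216 high. Origin: centre of its underside.
- glaze_jar: Bystander: white glaze jar with red lid, 76 diameter, 95 high. Origin: centre of its underside.
- clay_bowl: Bystander: terracotta bowl, 110 diameter, 50 high. Origin: centre of its underside.
Mind the look-alikes: they are no part of the job. Leave any purple look-alike of the cup_b alone.

How it is judged:
By the outcome, as a careful person would: the job done as asked, in the order asked, and still so for the second after the job is handed in, with the robot touching nothing.
It also fails if it takes over 64 s, if anything falls off the work surface, if the arm or the gripper's body presses on something with over 40 N, if the wrist force passes 120 N, or if a joint passes its speed limit or range.

## Working session

There is one attempt and no reset: what is moved stays moved. The work goes in short steps, Python scripts to look and compute and a tool call to move; the robot and the scene stay as the last step left them, time stands still between calls to the robot, and variables do not carry over. Pictures are saved under pics/ and viewed, at most 14 in all, crops included, and the job is handed in when it is done.

Besides the shell and the picture viewer there is one more tool, called after ">>>" as name(argument=value, ...) on one line, values as JSON. send_rows: Moves the arm, as the interface text tells. Its arguments: {"type":"object","properties":{"plan":{"type":"array"}},"required":["plan"]}

```bash
mkdir -p pics
cat > h.py <<'E'
import numpy as np, cv2
from scipy.spatial.transform import Rotation as R
from cell import *
def cam(n):
    c=camera_model(n); A=np.array(c["attitude"],float)
    M=A if A.shape==(3,3) else R.from_quat(A).as_matrix()
    return np.array(c["K"]),c["k1"],np.array(c["origin"]),M
def ray(n,u,v):
    K,k1,o,M=cam(n)
    p=cv2.undistortPoints(np.array([[[u,v]]],float),K,np.array([k1,0,0,0,0.]))[0,0]
    return o,M@np.array([p[0],-p[1],-1])
def at_z(n,u,v,z):
    o,d=ray(n,u,v); return o+d*(z-o[2])/d[2]
def at_d(n,u,v,D):
    o,d=ray(n,u,v); return o+d*D
def cloud(n,D):
    K,k1,o,M=cam(n); h,w=D.shape
    uu,vv=np.meshgrid(np.arange(w),np.arange(h))
    p=cv2.undistortPoints(np.stack([uu,vv],-1).reshape(-1,1,2).astype(float),K,np.array([k1,0,0,0,0.])).reshape(h,w,2)
    P=np.stack([p[...,0],-p[...,1],-np.ones((h,w))],-1)*D[...,None]
    return P@M.T+o
def save(n,name):
    I,D=grab_frame(n); cv2.imwrite(f"pics/{name}.png",I[...,::-1]); np.save(f"pics/{name}.npy",D); return I,D
E
python3 - <<'E'
from h import *
s=observe(); print(s)
for n in ("side","top"):
    I,D=save(n,n+"0"); print(n,{k:np.round(v,3).tolist() for k,v in camera_model(n).items()})
    for l in ("dampbox","doorway","door_hinge","door_edge","carrier_handle","carrier_nose","carrier_knob","cup_a","spray_bottle","glaze_jar","clay_bowl"):
        r=mark_of(l,n)[:3]; print(l,[(np.round([x["at"][0]*560,x["at"][1]*420],1).tolist(),round(x["p"],2)) for x in r])
print(observe()["t"])
E
```

```text
{'t': 0.0, 'joints': array([ 1.05366160e+00,  3.13460487e-01,  1.49839565e+00, -9.43851675e-06,
        1.33102638e+00, -2.23424981e-01]), 'dq': array([-1.14554730e-03,  7.37769022e-05,  7.13234190e-04, -5.38147192e-05,
       -6.07433099e-04, -7.19494382e-04]), 'joint_efforts': array([ 2.08502011e-04, -4.02214265e+01, -2.52272612e+01,  6.93592150e-02,
        3.52297956e-02, -9.04327885e-05]), 'tool_pos': array([0.15189557, 0.50229686, 0.23817131]), 'tool_rot': array([ 1.46326445e-01,  9.89236148e-01, -6.02879672e-04, -2.29112179e-04]), 'ft_force': array([-0.29731353,  0.01880993, -0.2891397 ]), 'torque': array([-0.03193528, -0.02047212, -0.01477631]), 'finger_force': 0.0, 'width': 1.001113933795091}
side {'K': [[414.361, 0.0, 277.692], [0.0, 414.361, 210.287], [0.0, 0.0, 1.0]], 'k1': -0.076, 'origin': [0.186, 0.894, 0.739], 'attitude': [-0.085, 0.471, 0.866, -0.146]}
dampbox [([321.1, 189.7], 0.67), ([231.4, 245.6], 0.48), ([302.7, 189.5], 0.32)]
doorway [([232.9, 242.6], 0.78)]
door_hinge [([195.6, 231.2], 0.7), ([362.8, 192.4], 0.42)]
door_edge [([258.1, 298.0], 0.88)]
carrier_ha
[... 229 characters left out ...]
jar [([174.6, 336.0], 0.83)]
clay_bowl [([276.0, 178.3], 0.74)]
top {'K': [[450.641, 0.0, 286.642], [0.0, 450.641, 216.451], [0.0, 0.0, 1.0]], 'k1': -0.106, 'origin': [0.316, -0.01, 1.494], 'attitude': [0.054, -0.05, -0.7, 0.711]}
dampbox []
doorway [([275.4, 184.8], 0.65)]
door_hinge [([232.9, 166.6], 0.66)]
door_edge [([179.9, 238.0], 0.93)]
carrier_handle [([395.6, 241.7], 0.94), ([177.5, 239.5], 0.3)]
carrier_nose [([392.6, 217.3], 0.72)]
carrier_knob [([377.4, 285.8], 0.48)]
cup_a [([403.2, 317.7], 0.87), ([381.2, 256.5], 0.58)]
spray_bottle [([371.2, 166.7], 0.79), ([380.2, 277.8], 0.5), ([232.1, 165.5], 0.39)]
glaze_jar []
clay_bowl [([406.5, 183.7], 0.93), ([377.6, 281.8], 0.73)]
1.2
```

View pics/top0.png

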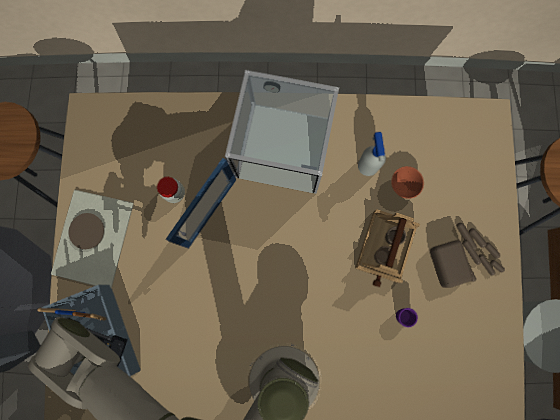

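View pics/side0.png

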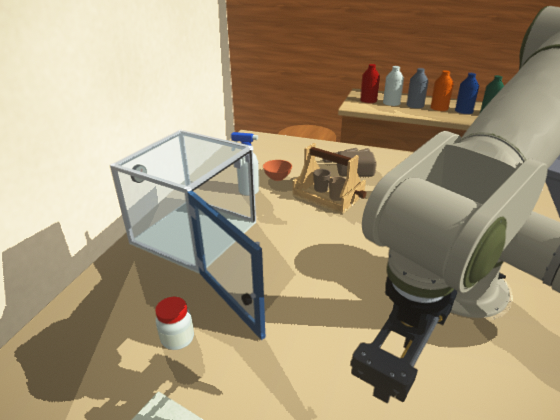

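Top view: box at (280,130) with open front facing the robot and door hinge at (233,166). The door's free edge is at (180,240). The carrier's rail is at (396,241) with its knob at (377,284), and the purple look-alike is at (406,317). I'll zoom in for exact corners.

Run:
```python
import cv2
I=cv2.imread("pics/top0.png"); c=I[60:300,150:430]
cv2.imwrite("pics/crop0.png",cv2.resize(c,None,fx=2.5,fy=2.5,interpolation=cv2.INTER_CUBIC)[:600,:700])
```

```text
(no output)
```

View pics/crop0.png

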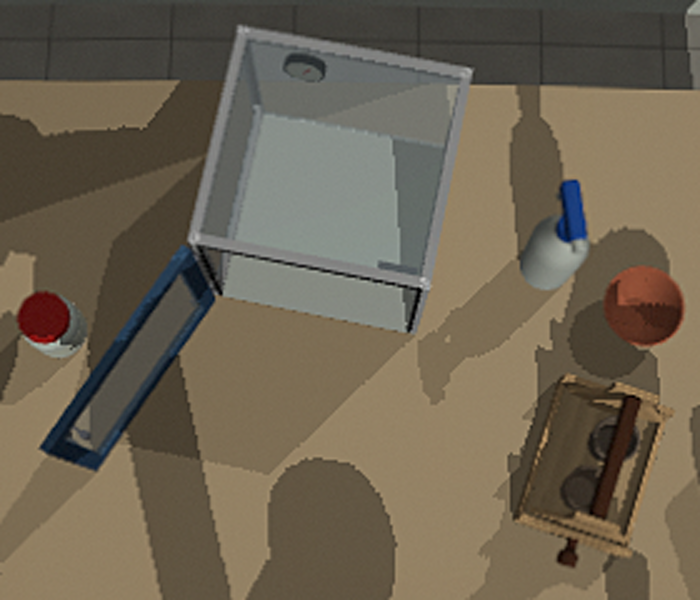

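The crop shows roof corners at crop (242,29), (471,71), (193,240) and (428,285), and the doorway floor from (221,295) to (411,332). The rail runs (634,398) to (597,515), the knob is at (567,552), and the door's top rail runs (183,247) to (42,447).

Run:
```python
from h import *
f=lambda x,y,z:at_z("top",150+x/2.5,60+y/2.5,z)
C=np.array([f(242,29,.26),f(471,71,.26),f(193,240,.26),f(428,285,.26)])
print("roof BL BR FL FR\n",C.round(3)); 
print("sizes",np.linalg.norm(C[0]-C[1]),np.linalg.norm(C[2]-C[3]),np.linalg.norm(C[0]-C[2]),np.linalg.norm(C[1]-C[3]))
src=np.array([[135,140],[135,-140],[-135,140],[-135,-140]])/1000.
c0=src.mean(0);c1=C[:,:2].mean(0); H=(src-c0).T@(C[:,:2]-c1); th=np.arctan2(H[0,1]-H[1,0],H[0,0]+H[1,1])
print("box centre",c1,"yaw",th)
print("floor front",f(221,295,.006),f(411,332,.006))
Rz=lambda a:np.array([[np.cos(a),-np.sin(a)],[np.sin(a),np.cos(a)]])
print("pred floor",c1+Rz(th)@[-.135,.128],c1+Rz(th)@[-.135,-.128],"hinge",c1+Rz(th)@[-.141,.14],"doorway",c1+Rz(th)@[-.135,0])
hg=c1+Rz(th)@[-.141,.14]
e=f(42,447,.258);print("door end",e,np.hypot(*(e[:2]-hg)), "leaf dir",np.arctan2(*(e[:2]-hg)[::-1]))
a,b=f(634,398,.163),f(597,515,.163); print("rail",a,b,np.linalg.norm(a-b),(a+b)/2,np.arctan2(*(a-b)[:2][::-1]))
m=at_z("top",395.6,241.7,.15); k=f(567,552,.05);print("mark handle",m,"knob",k,np.linalg.norm((m-k)[:2]),np.arctan2(*(m-k)[:2][::-1]))
D=np.load("pics/top0.npy");P=cloud("top",D)
q=P[205:275,350:420].reshape(-1,3); q=q[(q[:,2]>.155)&(q[:,2]<.18)]; print("top pts",len(q),q.mean(0),np.median(q[:,2]))
ee=q[(q[:,2]>.15)][:,:2]; w,v=np.linalg.eigh(np.cov(ee.T)); print(v[:,1],np.arctan(v[1,1]/v[0,1]), (ee-ee.mean(0))@v[:,1].T.reshape(2) .__abs__() if 0 else "")
# side
o,d=ray("side",328.7,157.2); print("side handle z.15",o+d*(.15-o[2])/d[2])
for n,u,v in (("bottle",371.2,166.7),("bowl",406.5,183.7)): print(n,at_z("top",u,v,0))
print("jar", f(60,345,0.))
```

```text
roof BL BR FL FR
 [[ 0.928  0.123  0.26 ]
 [ 0.878 -0.146  0.26 ]
 [ 0.669  0.17   0.26 ]
 [ 0.62  -0.096  0.26 ]]
sizes 0.27367155428418205 0.27093950793936405 0.2628553027798533 0.2627480998993841
box centre [0.77390047 0.01254771] yaw -0.18299034685870272
floor front [0.66511066 0.16607167 0.006     ] [ 0.61780968 -0.09160506  0.006     ]
pred floor [0.6644467  0.16297667] [ 0.61786217 -0.08874913] hinge [0.66073053 0.17586815] doorway [0.64115444 0.03711377]
door end [0.43078871 0.3304545  0.258     ] 0.2770743248184772 leaf dir 2.5497107632327856
rail [ 0.50978443 -0.35167043  0.163     ] [ 0.36941774 -0.30477676  0.163     ] 0.1479926584765858 [ 0.43960108 -0.3282236   0.163     ] -0.32242221661001247
mark handle [ 0.44297233 -0.32925928  0.15      ] knob [ 0.32644542 -0.29065105  0.05      ] 0.12275632341172461 -0.3199415839745597
top pts 469 [ 0.441141   -0.32712098  0.16264267] 0.16232147410195297
[-0.95064711  0.31027419] -0.315481442434217 
side handle z.15 [ 0.4431074 -0.3197481  0.15     ]
bottle [ 0.71331095 -0.28593671  0.        ]
bowl [ 0.65604535 -0.40645679  0.        ]
jar [ 5.94305075e-01  3.84389119e-01 -2.22044605e-16]
```

```bash
cat >> h.py <<'E'
def Rdown(a,tilt=0):
    """tool x = -heading, y = left of heading a, z down; tilt leans fingers toward heading"""
    h=np.array([np.cos(a),np.sin(a),0]); y=np.array([-np.sin(a),np.cos(a),0]); dn=np.array([0,0,-1.])
    z=np.cos(tilt)*dn+np.sin(tilt)*h; return np.stack([np.cross(y,z),y,z],1)
def plan(wps,claw,smax=5.8,amax=.17,start=None):
    """wps: list of (TCP pos, R); prints rows"""
    s=observe(); p,Rm=start or (s["tool_pos"],R.from_quat(s["tool_rot"]).as_matrix())
    print("t",round(s["t"],2),"at",p.round(4))
    for tp,tR in wps:
        rv=R.from_matrix(Rm.T@tR).as_rotvec()
        n=max(1,int(np.ceil(max(np.linalg.norm(tp-p)*100/smax,np.linalg.norm(rv)/amax))))
        step=rv/n
        for i in range(n):
            d=np.round(Rm.T@((tp-p)/(n-i))*100,1); a=np.round(R.from_matrix(Rm.T@tR).as_rotvec()/(n-i),3)
            print([*map(float,d),*map(float,a),claw]); p=p+Rm@d/100; Rm=Rm@R.from_rotvec(a).as_matrix()
        print("->",p.round(3))
    return p,Rm
E
python3 - <<'E'
from h import *
r=Rdown(-.317); plan([(np.array([.442,-.327,.238]),r),(np.array([.442,-.327,.131]),r)],8.8)
E
```

```text
t 1.2 at [0.152  0.5025 0.2387]
[-3.2, -4.4, 0.0, 0.0, -0.0, 0.001, 8.8]
[-3.2, -4.4, 0.0, 0.0, -0.0, 0.001, 8.8]
[-3.3, -4.4, 0.0, 0.0, -0.0, 0.002, 8.8]
[-3.3, -4.4, 0.0, 0.0, -0.0, 0.001, 8.8]
[-3.3, -4.4, 0.0, 0.0, -0.0, 0.002, 8.8]
[-3.3, -4.4, 0.0, 0.0, -0.0, 0.001, 8.8]
[-3.3, -4.4, 0.0, 0.0, -0.0, 0.002, 8.8]
[-3.3, -4.4, 0.0, 0.0, -0.0, 0.001, 8.8]
[-3.3, -4.4, 0.0, 0.0, -0.0, 0.002, 8.8]
[-3.3, -4.4, 0.0, 0.0, -0.0, 0.001, 8.8]
[-3.3, -4.4, 0.0, 0.0, -0.0, 0.002, 8.8]
[-3.3, -4.4, 0.0, 0.0, -0.0, 0.001, 8.8]
[-3.3, -4.4, 0.0, 0.0, -0.0, 0.002, 8.8]
[-3.3, -4.4, 0.0, 0.0, -0.0, 0.001, 8.8]
[-3.3, -4.4, 0.0, 0.0, -0.0, 0.002, 8.8]
[-3.2, -4.5, 0.1, 0.0, -0.0, 0.001, 8.8]
-> [ 0.442 -0.327  0.238]
[-0.0, 0.0, 5.3, 0.0, -0.0, 0.0, 8.8]
[-0.0, 0.0, 5.4, 0.0, -0.0, 0.0, 8.8]
-> [ 0.442 -0.327  0.131]
```

>>> send_rows(plan=[[-3.2,-4.4,0,0,0,0.002,8.8],[-3.2,-4.4,0,0,0,0.002,8.8],[-3.3,-4.4,0,0,0,0.002,8.8],[-3.3,-4.4,0,0,0,0.002,8.8],[-3.3,-4.4,0,0,0,0.002,8.8]])

```text
t: 1.82
tool_pos: [0.2435, 0.2429, 0.2389]
tool_rot: [0.151, 0.989, 0.0, 0.0]
ft_force: [0.9, -0.7, 0.4]
width: 0.999
finger_force: 0.0
```

>>> send_rows(plan=[[-3.3,-4.4,0,0,0,0.002,8.8],[-3.3,-4.4,0,0,0,0.002,8.8],[-3.3,-4.4,0,0,0,0.002,8.8],[-3.3,-4.4,0,0,0,0.002,8.8],[-3.3,-4.4,0,0,0,0.002,8.8]])

```text
t: 2.45
tool_pos: [0.3342, -0.0172, 0.239]
tool_rot: [0.157, 0.988, -0.0, 0.001]
ft_force: [-0.3, 0.6, 0.8]
width: 0.996
finger_force: 0.0
```

>>> send_rows(plan=[[-3.3,-4.4,0,0,0,0.002,8.8],[-3.3,-4.4,0,0,0,0.001,8.8],[-3.3,-4.4,0,0,0,0,8.8],[-3.3,-4.4,0,0,0,0,8.8],[-3.3,-4.4,0,0,0,0,8.8]])

```text
t: 3.08
tool_pos: [0.4227, -0.2775, 0.2388]
tool_rot: [0.158, 0.987, -0.0, 0.0]
ft_force: [0.0, 0.0, 0.2]
width: 0.998
finger_force: 0.0
```

Run:
```python
from h import *
I,D=save("wrist","w1"); r=Rdown(-.317)
for l,z in (("carrier_handle",.15),("carrier_knob",.05)):
    for x in mark_of(l,"wrist")[:2]:
        u,v=x["at"][0]*560,x["at"][1]*420; print(l,u,v,x["p"],at_z("wrist",u,v,z))
P=cloud("wrist",D).reshape(-1,3); P=P[(D.reshape(-1)>0)&(abs(P[:,2]-.162)<.006)]; P=P[(np.hypot(P[:,0]-.442,P[:,1]+.327)<.08)]
c=Rdown(-.317); L=(P-[.442,-.327,0])@c; print(len(P),"along",np.percentile(L[:,0],[1,50,99]),"across",np.percentile(L[:,1],[1,10,50,90,99]), P[:,:2].mean(0),"z",np.median(P[:,2]))
print(observe()["joints"].round(2))
plan([(np.array([.442,-.327,.131]),r)],8.8)
```

```text
carrier_handle 235.088 243.894 0.94 [ 0.43941774 -0.32812879  0.15      ]
carrier_knob 239.68 91.896 0.94 [ 0.31600364 -0.28898271  0.05      ]
carrier_knob 241.304 119.616 0.59 [ 0.34283382 -0.29733567  0.05      ]
3826 along [-0.06366548  0.01714463  0.07795355] across [-0.01314875 -0.01061153 -0.00250441  0.00514754  0.00642903] [ 0.42828889 -0.32524239] z 0.1626504169582149
[-0.81  0.27  1.56 -0.    1.32 -2.06]
t 3.23 at [ 0.4224 -0.2771  0.2379]
[-1.1, -1.4, 3.6, 0.0, -0.0, -0.001, 8.8]
[-1.2, -1.4, 3.5, 0.0, -0.001, -0.0, 8.8]
[-1.1, -1.3, 3.6, 0.001, -0.0, -0.001, 8.8]
-> [ 0.442 -0.327  0.131]
```

>>> send_rows(plan=[[-3.2,-4.3,0,0,0,0,8.8],[0,0,5.3,0,0,0,8.8],[0,0,5.4,0,0,0,8.8],[0,0,0,0,0,0,1.5],[0,0,0,0,0,0,1.5]])

```text
t: 3.85
tool_pos: [0.4402, -0.3267, 0.1342]
tool_rot: [0.157, 0.988, -0.001, 0.001]
ft_force: [-0.6, -0.6, 0.7]
width: 0.798
finger_force: 0.0
```

>>> send_rows(plan=[[0,0,0,0,0,0,1.5],[0,0,0,0,0,0,1.5],[0,0,0,0,0,0,1.5]])

```text
t: 4.22
tool_pos: [0.4395, -0.3266, 0.1323]
tool_rot: [0.158, 0.987, -0.0, 0.0]
ft_force: [0.3, -0.7, 0.8]
width: 0.457
finger_force: 0.0
```

>>> send_rows(plan=[[0,0,0,0,0,0,0],[0,0,0,0,0,0,0],[0,0,0,0,0,0,0],[0,0,0,0,0,0,0],[0,0,-0.5,0,0,0,0]])

```text
t: 4.85
tool_pos: [0.4389, -0.3256, 0.1357]
tool_rot: [0.158, 0.987, 0.001, -0.001]
ft_force: [-1.2, -0.2, -7.7]
width: 0.227
finger_force: 30.0
```

>>> send_rows(plan=[[0,0,-1,0,0,0,0],[0,0,-1.5,0,0,0,0],[0,0,-1,0,0,0,0]])

```text
t: 5.22
tool_pos: [0.4396, -0.3266, 0.1731]
tool_rot: [0.158, 0.987, -0.0, 0.001]
ft_force: [0.0, -0.9, -7.3]
width: 0.222
finger_force: 30.0
```

Run:
```python
from h import *
I,D=save("wrist","w2"); s=observe(); print(s["tool_pos"],s["ft_force"],s["width"],s["finger_force"])
a=-.183; h=np.array([np.cos(a),np.sin(a)]); dw=np.array([.6415,.037])
hd=dw-h*.047
up=np.array([*(dw-h*.2),.170]); r=Rdown(a)
e=plan([(up,r)],0,smax=4.5,amax=.12); plan([(np.array([*hd,.170]),r)],0,smax=4.5,start=e)
```

```text
[ 0.43990399 -0.32695703  0.17420832] [-0.02429999 -0.45348451 -5.33062952] 0.2227097152046637 29.997745491564274
t 5.28 at [ 0.4399 -0.327   0.1742]
[1.3, 4.2, 0.0, -0.0, 0.0, -0.015, 0]
[1.3, 4.3, 0.0, -0.0, 0.0, -0.015, 0]
[1.2, 4.3, 0.0, -0.0, 0.0, -0.015, 0]
[1.1, 4.3, 0.1, -0.0, 0.0, -0.015, 0]
[1.1, 4.3, 0.0, -0.0, 0.001, -0.015, 0]
[1.0, 4.3, 0.1, -0.0, 0.0, -0.015, 0]
[1.0, 4.4, 0.0, -0.001, 0.0, -0.015, 0]
[0.9, 4.4, 0.1, -0.0, 0.001, -0.014, 0]
[0.8, 4.3, 0.0, -0.001, 0.0, -0.015, 0]
-> [0.445 0.073 0.17 ]
t 5.28 at [0.4447 0.0732 0.1704]
[-3.8, 0.0, 0.0, 0.0, 0.0, 0.0, 0]
[-3.8, 0.0, 0.0, 0.0, 0.0, 0.0, 0]
[-3.9, 0.0, 0.0, 0.0, 0.0, 0.0, 0]
[-3.8, 0.0, 0.1, 0.0, 0.001, 0.0, 0]
-> [0.595 0.045 0.17 ]
```

View pics/w2.png

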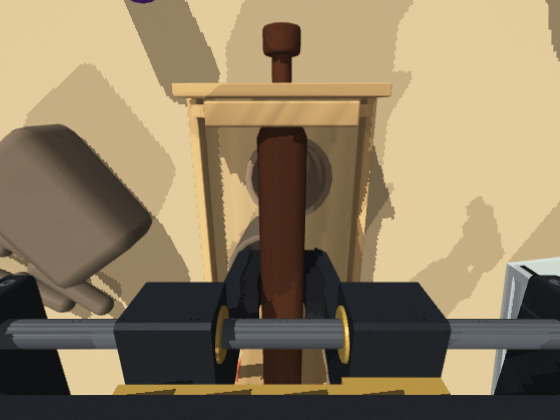

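>>> send_rows(plan=[[0.4,1.2,0,0,0,0,0],[0.8,2.4,0,0,0,-0.01,0],[1.0,3.2,0,0,0,-0.012,0],[1.0,3.4,0,0,0,-0.012,0],[1.0,3.4,0,0,0,-0.012,0]])

```text
t: 5.9
tool_pos: [0.439, -0.1821, 0.1713]
tool_rot: [0.135, 0.991, 0.0, -0.0]
ft_force: [0.6, 1.0, -7.4]
width: 0.218
finger_force: 30.0
```

>>> send_rows(plan=[[1.0,3.4,0,0,0,-0.012,0],[0.9,3.4,0,0,0,-0.012,0],[0.9,3.4,0,0,0,-0.012,0],[0.9,3.4,0,0,0,-0.012,0],[0.8,3.4,0,0,0,-0.012,0]])

```text
t: 6.52
tool_pos: [0.4365, -0.0064, 0.1714]
tool_rot: [0.105, 0.994, 0.0, -0.0]
ft_force: [0.3, 0.1, -7.5]
width: 0.221
finger_force: 30.0
```

>>> send_rows(plan=[[0.5,3.4,0,0,0,-0.012,0],[0,2.5,0,0,0,-0.01,0],[-0.5,1.5,0,0,0,-0.006,0],[-1.0,0.5,0,0,0,0,0],[-1.0,0,0,0,0,0,0]])

```text
t: 7.15
tool_pos: [0.4737, 0.0651, 0.1716]
tool_rot: [0.091, 0.996, -0.0, 0.0]
ft_force: [-0.3, 0.4, -6.7]
width: 0.222
finger_force: 30.0
```

Run:
```python
from h import *
I,D=save("top","t1"); save("side","s1")
cv2.imwrite("pics/c1.png",cv2.resize(I[60:300,150:430,::-1],None,fx=2.5,fy=2.5,interpolation=cv2.INTER_CUBIC))
a=-.183; h=np.array([np.cos(a),np.sin(a)]); dw=np.array([.6415,.037]);r=Rdown(a)
plan([(np.array([*(dw-h*.05),.170]),r)],0,smax=3)
```

```text
t 7.25 at [0.4741 0.0646 0.1716]
[-3.0, 0.1, 0.0, -0.0, 0.0, -0.0, 0]
[-3.0, 0.1, 0.1, -0.0, 0.0, -0.0, 0]
[-3.0, 0.1, 0.0, -0.0, 0.0, -0.0, 0]
[-3.0, 0.0, 0.1, -0.0, 0.001, -0.001, 0]
-> [0.593 0.046 0.17 ]
```

View pics/c1.png

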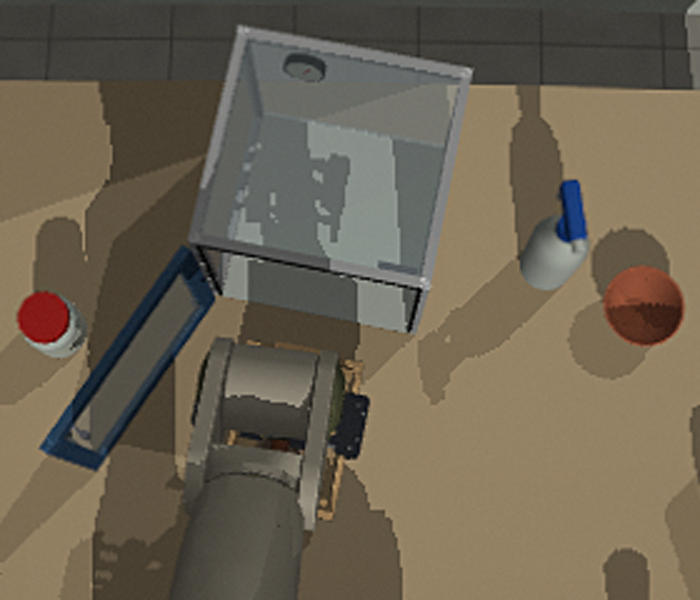

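>>> send_rows(plan=[[-1.5,0.1,0,0,0,0,0],[-2.5,0.1,0,0,0,0,0],[-3.0,0.1,0,0,0,0,0],[-2.8,0.0,0.1,0,0,0,0],[-1.5,0,0.1,0,-0.01,0,0]])

```text
t: 7.88
tool_pos: [0.5857, 0.0468, 0.1692]
tool_rot: [0.092, 0.996, -0.001, 0.005]
ft_force: [-0.6, -0.5, -7.5]
width: 0.222
finger_force: 30.0
```

>>> send_rows(plan=[[-0.8,0,0.5,0,-0.01,0,0],[0,0,0.8,0,-0.01,0,0],[0,0,0.8,0,-0.01,0,0],[0,0,0.6,0,0,0,0],[0,0,0.3,0,0,0,0]])

```text
t: 8.5
tool_pos: [0.593, 0.0465, 0.1395]
tool_rot: [0.091, 0.996, -0.002, 0.02]
ft_force: [-0.2, 0.2, -7.7]
width: 0.226
finger_force: 30.0
```

Run:
```python
from h import *
s=observe(); print(s["tool_pos"],s["ft_force"])
a=-.183; h=np.array([np.cos(a),np.sin(a)]); dw=np.array([.6415,.037])
d=s["tool_pos"][:2]-dw; print("along",d@h,"left",d@[-h[1],h[0]])
I,D=save("side","s2")
for l in ("carrier_nose","carrier_knob","doorway"):print(l,[(x["at"][0]*560,x["at"][1]*420,x["p"]) for x in mark_of(l,"side")[:2]])
cv2.imwrite("pics/cs2.png",cv2.resize(I[100:360,90:370,::-1],None,fx=2.3,fy=2.3,interpolation=cv2.INTER_CUBIC))
```

```text
[0.59297739 0.04646381 0.13946322] [-0.24287299  0.17255362 -7.72556963]
along -0.04943461516579386 left 0.000475624356903296
carrier_nose []
carrier_knob [(283.192, 247.59, 0.57), (258.384, 297.69599999999997, 0.39)]
doorway []
```

View pics/cs2.png

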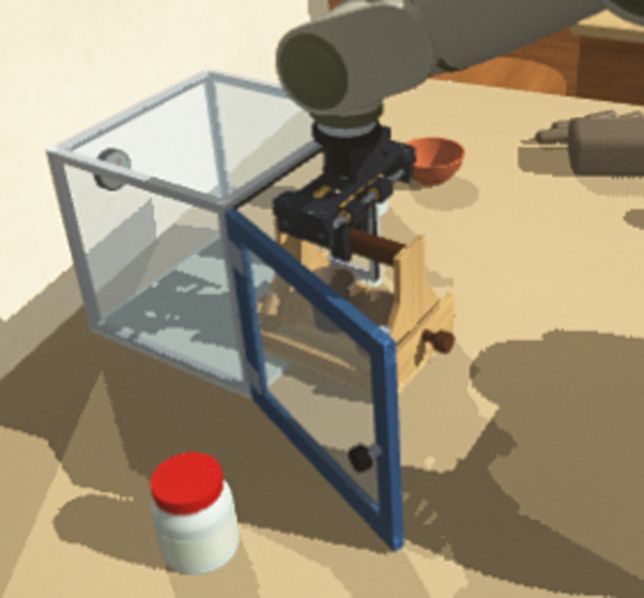

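The side view shows the nose inside the doorway, the knob at crop (437,340) and the gripper clear of the roof. I'll lower the last few mm and open the fingers.

>>> send_rows(plan=[[0,0,0.2,0,0,0,0],[0,0,0.2,0,0,0,0],[0,0,0,0,0,0,0]])

```text
t: 9.07
tool_pos: [0.5936, 0.0462, 0.1367]
tool_rot: [0.091, 0.996, -0.002, 0.021]
ft_force: [-3.4, -1.5, 1.1]
width: 0.223
finger_force: 30.0
```

>>> send_rows(plan=[[0,0,0,0,0,0,3],[0,0,0,0,0,0,6],[0,0,0,0,0,0,7],[0,0,0,0,0,0,7],[0,0,-1,0,0,0,7]])

```text
t: 9.7
tool_pos: [0.5927, 0.0465, 0.1456]
tool_rot: [0.091, 0.996, -0.002, 0.019]
ft_force: [-0.4, -0.8, 0.9]
width: 0.767
finger_force: 0.0
```

>>> send_rows(plan=[[0,0,-3,0,0,0,7],[0,0,-5,0,0,0,7],[3,0,-3,0,0,0,7],[5,0,0,0,0,0,7],[5,0,0,0,0,0,7]])

```text
t: 10.32
tool_pos: [0.4596, 0.0711, 0.2513]
tool_rot: [0.091, 0.996, -0.002, 0.021]
ft_force: [0.6, 0.4, -0.1]
width: 0.794
finger_force: 0.0
```

>>> send_rows(plan=[[5,0,0,0,0,0,7],[3,0,0,0,0,0,7]])

```text
t: 10.58
tool_pos: [0.3805, 0.0858, 0.248]
tool_rot: [0.091, 0.996, -0.002, 0.021]
ft_force: [0.6, 0.2, 0.3]
width: 0.794
finger_force: 0.0
```

Run:
```python
from h import *
s=observe(); print(s["tool_pos"],s["joints"].round(2))
o=cam("wrist")[2]; print("cam in tool",R.from_quat(s["tool_rot"]).as_matrix().T@(o-s["tool_pos"]))
a=-.183; h=np.array([np.cos(a),np.sin(a)]); dw=np.array([.6415,.037])
I,D=save("wrist","w3")
for l,z in (("carrier_handle",.154),("carrier_knob",.052),("cup_a",.01),("cup_b",.01)):
    for x in mark_of(l,"wrist")[:2]:
        u,v=x["at"][0]*560,x["at"][1]*420; p=at_z("wrist",u,v,z); print(l,x["p"],p.round(4),"along",(p[:2]-dw)@h,"left",(p[:2]-dw)@[-h[1],h[0]])
```

```text
[0.3805103  0.08578936 0.24799786] [-0.08 -0.02  1.87 -0.    1.26 -1.47]
cam in tool [ 8.31958652e-02  4.18575404e-05 -1.47047337e-01]
carrier_handle 0.56 [0.5919 0.048  0.154 ] along -0.050789229211003074 left 0.0018091575485116324
carrier_knob 0.77 [0.4691 0.0659 0.052 ] along -0.17473301334501146 left -0.0029749824685916804
```

View pics/w3.png

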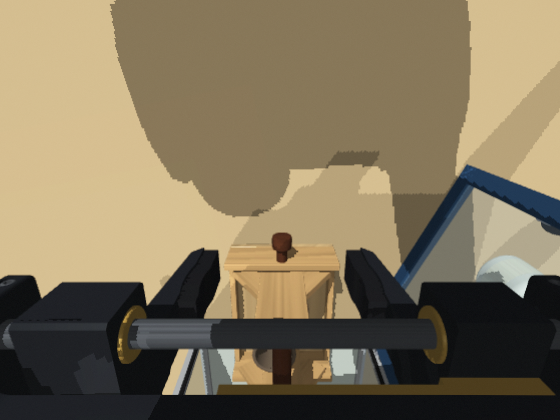

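Run:
```python
from h import *
a=-.183;r=Rdown(a,.7); k=np.array([.469,.0665,.050]); g=k+.019*r[:,2]; print(g)
e=plan([(g-.09*r[:,2],r)],7); plan([(g,r)],7,start=e)
```

```text
[0.48103575 0.06427254 0.035468  ]
t 10.82 at [0.3832 0.0852 0.2479]
[-0.9, -0.1, 3.6, 0.0, -0.165, 0.0, 7]
[-0.3, -0.1, 3.7, 0.0, -0.165, 0.0, 7]
[0.3, -0.0, 3.8, 0.0, -0.164, -0.0, 7]
[1.0, -0.1, 3.6, 0.0, -0.165, -0.0, 7]
-> [0.424 0.075 0.104]
t 10.82 at [0.4237 0.0747 0.1042]
[-0.0, 0.0, 4.5, 0.0, 0.0, -0.0, 7]
[-0.0, 0.0, 4.5, 0.0, 0.0, -0.0, 7]
-> [0.481 0.064 0.035]
```

>>> send_rows(plan=[[0,-0.1,1,0,-0.165,0,7],[0,-0.1,2,0,-0.165,0,7],[0,0,3,0,-0.165,0,7],[0,-0.1,3,0,-0.165,0,7],[0,0,0,0,0,0,7]])

```text
t: 11.45
tool_pos: [0.4089, 0.0742, 0.167]
tool_rot: [0.089, 0.942, -0.036, 0.323]
ft_force: [-0.1, -0.2, -0.0]
width: 0.792
finger_force: 0.0
```

Run:
```python
from h import *
s=observe(); print(s["joints"].round(2),R.from_quat(s["tool_rot"]).as_matrix()[:,2], "cam",cam("wrist")[2])
I,D=save("wrist","w4")
for x in mark_of("carrier_knob","wrist")[:2]:
    u,v=x["at"][0]*560,x["at"][1]*420; print(u,v,x["p"],at_z("wrist",u,v,.05))
a=-.183;r=Rdown(a,.7); k=np.array([.469,.0665,.050]); g=k+.019*r[:,2]
e=plan([(g-.06*r[:,2],r)],7); plan([(g,r)],7,start=e)
```

```text
[-0.04 -0.08  2.31 -0.38  0.27 -1.09] [ 0.60170373 -0.12509313 -0.78886268] cam [0.256674   0.10452445 0.23169638]
287.28000000000003 172.11599999999999 0.64 [0.4758013  0.06529339 0.05      ]
t 11.55 at [0.4106 0.074  0.1696]
[1.5, 0.2, 4.5, -0.007, -0.017, -0.001, 7]
[1.5, 0.2, 4.4, -0.007, -0.018, -0.001, 7]
-> [0.443 0.071 0.081]
t 11.55 at [0.4427 0.0712 0.0813]
[-0.0, 0.0, 3.0, 0.0, 0.0, 0.0, 7]
[-0.0, 0.0, 3.0, 0.0, 0.0, 0.0, 7]
-> [0.481 0.064 0.035]
```

```bash
cat > kin.py <<'E'
from h import *
from scipy.optimize import least_squares
# samples: x,y,z,j2,j3,zdir pitch sum
S=[((.1519,.5023,.2382),.31346,1.49840,0.),((.4224,-.2771,.2379),.27,1.56,0),((.3805,.0858,.2480),-.02,1.87,-.04),((.4106,.074,.1696),-.08,2.31,.661)]
def f(p,res=True):
    L1,L2,c,z0,Lt,r0=p; out=[]
    for (x,y,z),a,b,t in S:
        r=np.sqrt(x*x+y*y-.116**2)-Lt*np.sin(t); zz=z+Lt*np.cos(t)
        out+=[r0+L1*np.sin(a)+L2*np.sin(a+b)+c*np.cos(a+b)-r, z0+L1*np.cos(a)+L2*np.cos(a+b)-c*np.sin(a+b)-zz]
    return out
s=least_squares(f,[.45,.45,0,.3,.3,0]); print("L1,L2,c,z0,Lt,r0",s.x.round(3),np.abs(s.fun).max())
p=s.x
def ik(x,y,z,t):
    L1,L2,c,z0,Lt,r0=p
    r=np.sqrt(x*x+y*y-.116**2)-Lt*np.sin(t)-r0; zz=z+Lt*np.cos(t)-z0
    q=least_squares(lambda q:[L1*np.sin(q[0])+L2*np.sin(q[0]+q[1])+c*np.cos(q[0]+q[1])-r,L1*np.cos(q[0])+L2*np.cos(q[0]+q[1])-c*np.sin(q[0]+q[1])-zz],[0,2])
    return q.x.round(2),round(np.pi-t-q.x.sum(),2),round(q.cost,5)
if __name__=="__main__":
    h=np.array([np.cos(-.183),np.sin(-.183)]);dw=np.array([.6415,.037])
    for al in (-.175,-.1,0,.025):
        for t in (0,.2,.35,.5,.7,.9,1.2):
            k=dw+h*(al+.019*np.sin(t)); print(al,t,ik(*k,.053-.019*np.cos(t),t))
E
python3 kin.py
```

```text
L1,L2,c,z0,Lt,r0 [ 0.402  0.283 -0.048  0.006  0.13   0.1  ] 0.0016101750783252267
-0.175 0 (array([0.42, 2.14]), np.float64(0.58), np.float64(0.0))
-0.175 0.2 (array([0.38, 2.22]), np.float64(0.34), np.float64(0.0))
-0.175 0.35 (array([0.37, 2.28]), np.float64(0.15), np.float64(0.0))
-0.175 0.5 (array([0.35, 2.33]), np.float64(-0.05), np.float64(0.0))
-0.175 0.7 (array([0.36, 2.41]), np.float64(-0.33), np.float64(0.0))
-0.175 0.9 (array([0.38, 2.48]), np.float64(-0.62), np.float64(0.0))
-0.175 1.2 (array([0.45, 2.57]), np.float64(-1.08), np.float64(0.0))
-0.1 0 (array([0.56, 1.88]), np.float64(0.71), np.float64(0.0))
-0.1 0.2 (array([0.52, 1.96]), np.float64(0.46), np.float64(0.0))
-0.1 0.35 (array([0.5 , 2.03]), np.float64(0.27), np.float64(0.0))
-0.1 0.5 (array([0.48, 2.09]), np.float64(0.07), np.float64(0.0))
-0.1 0.7 (array([0.48, 2.17]), np.float64(-0.2), np.float64(0.0))
-0.1 0.9 (array([0.49, 2.24]), np.float64(-0.49), np.float64(0.0))
-0.1 1.2 (array([0.54, 2.33]), np.float64(-0.92), np.float64(0.0))
0 0 (array([0.76, 1.46]), np.float64(0.92), np.float64(0.0))
0 0.2 (array([0.72, 1.57]), np.float64(0.66), np.float64(0.0))
0 0.35 (array([0.69, 1.64]), np.float64(0.46), np.float64(0.0))
0 0.5 (array([0.67, 1.72]), np.float64(0.26), np.float64(0.0))
0 0.7 (array([0.65, 1.8 ]), np.float64(-0.01), np.float64(0.0))
0 0.9 (array([0.65, 1.88]), np.float64(-0.29), np.float64(0.0))
0 1.2 (array([0.68, 1.97]), np.float64(-0.71), np.float64(0.0))
0.025 0 (array([0.82, 1.34]), np.float64(0.98), np.float64(0.0))
0.025 0.2 (array([0.77, 1.45]), np.float64(0.72), np.float64(0.0))
0.025 0.35 (array([0.74, 1.53]), np.float64(0.52), np.float64(0.0))
0.025 0.5 (array([0.72, 1.61]), np.float64(0.31), np.float64(0.0))
0.025 0.7 (array([0.7, 1.7]), np.float64(0.04), np.float64(0.0))
0.025 0.9 (array([0.69, 1.78]), np.float64(-0.24), np.float64(0.0))
0.025 1.2 (array([0.72, 1.88]), np.float64(-0.65), np.float64(0.0))
```

Run:
```python
from h import *
a=-.183;r=Rdown(a,.15); k=np.array([.471,.0665,.050]); g=k+.019*r[:,2]; print(g)
e=plan([(g+[0,0,.075],r)],7,smax=3.5); plan([(g,r)],7,start=e)
```

```text
[0.47379191 0.0659833  0.03121335]
t 11.55 at [0.4106 0.074  0.1696]
[-0.3, 0.1, 2.2, -0.003, 0.129, -0.001, 7]
[-0.5, 0.1, 2.2, -0.003, 0.129, -0.002, 7]
[-0.8, 0.1, 2.1, -0.003, 0.129, -0.001, 7]
[-1.2, 0.1, 1.9, -0.004, 0.128, -0.002, 7]
-> [0.474 0.065 0.107]
t 11.55 at [0.474  0.0655 0.1067]
[0.6, 0.0, 3.7, 0.0, 0.0, 0.0, 7]
[0.6, 0.0, 3.8, 0.0, 0.0, 0.0, 7]
-> [0.473 0.066 0.031]
```

>>> send_rows(plan=[[-0.3,0.1,2.2,-0.003,0.116,-0.001,7],[-0.5,0.1,2.2,-0.003,0.116,-0.001,7],[-0.8,0.1,2.1,-0.003,0.116,-0.001,7],[-1.2,0.1,1.6,-0.004,0.116,-0.001,7],[0,0,0,0,0,0,7]])

```text
t: 12.18
tool_pos: [0.4761, 0.0658, 0.1112]
tool_rot: [0.091, 0.991, -0.007, 0.101]
ft_force: [0.1, -0.3, 0.6]
width: 0.793
finger_force: 0.0
```

Run:
```python
from h import *
s=observe(); print(s["tool_pos"],s["joints"].round(2))
a=-.183;r=Rdown(a,.2); k=np.array([.471,.0665,.050]); g=k+.019*r[:,2]; print(g)
e=plan([(g,r)],7,smax=4)
```

```text
[0.47608291 0.06581863 0.11119648] [-0.1   0.28  1.93 -0.02  0.73 -1.47]
[0.47471169 0.06581308 0.03137874]
t 12.18 at [0.4761 0.0658 0.1112]
[0.9, -0.0, 3.9, 0.002, 0.002, -0.0, 7]
[0.8, -0.0, 3.9, 0.002, 0.001, -0.001, 7]
-> [0.475 0.066 0.031]
```

>>> send_rows(plan=[[0.9,0,3.0,0,0,0,7],[0.8,0,2.8,0,0,0,7],[0,0,2.0,0,0,0,5],[0,0,0,0,0,0,4],[0,0,0,0,0,0,0]])

```text
t: 12.8
tool_pos: [0.4734, 0.0664, 0.0318]
tool_rot: [0.091, 0.991, -0.008, 0.102]
ft_force: [0.6, 0.3, -0.9]
width: 0.477
finger_force: 0.0
```

>>> send_rows(plan=[[0,0,0,0,0,0,0],[0,0,0,0,0,0,0],[0,0,0,0,0,0,0],[0,0,0,0,0,0,0]])

```text
t: 13.3
tool_pos: [0.4732, 0.0664, 0.0312]
tool_rot: [0.091, 0.991, -0.008, 0.102]
ft_force: [-3.2, 0.9, 7.4]
width: 0.282
finger_force: 29.8
```

Run:
```python
from h import *
s=observe(); print(s["tool_pos"],s["width"]*88,s["finger_force"],s["ft_force"],s["joints"].round(2))
a=-.183; h=np.array([np.cos(a),np.sin(a)]); dw=np.array([.6415,.037]); r=R.from_quat(s["tool_rot"]).as_matrix()
g=s["tool_pos"]-.019*r[:,2]; d=g[:2]-dw; print("grasp",g,"along",d@h,"left",d@[-h[1],h[0]]); print("heading",np.arctan2(-r[0,1],r[1,1]))
print("h in tool",r.T@[*h,0],"up in tool",r.T@[0,0,1])
save("wrist","w5")
```

```text
[0.47321745 0.06636449 0.0311778 ] 24.782300314724363 29.846191182732582 [-3.16026762  0.89202347  7.42305375] [-0.1   0.43  2.   -0.03  0.51 -1.46]
grasp [0.46940603 0.0670357  0.04977948] along -0.17468627856654914 left -0.0017835441218125858
heading -0.1826633646731695
h in tool [-9.79037418e-01 -3.36634813e-04  2.03680193e-01] up in tool [-0.20368047  0.00173626 -0.97903588]
```

View pics/w5.png

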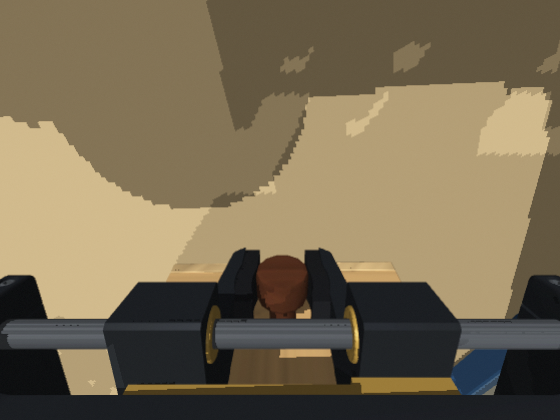

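>>> send_rows(plan=[[-0.1,0,-0.4,0,0.02,0,0],[-0.1,0,-0.4,0,0.02,0,0],[-1.0,0,0.2,0,0,0,0],[-1.5,0,0.3,0,0,0,0],[-2.0,0,0.3,0,0,0,0]])

```text
t: 13.98
tool_pos: [0.5181, 0.0579, 0.0376]
tool_rot: [0.091, 0.993, -0.007, 0.081]
ft_force: [-4.1, 0.7, 1.0]
width: 0.274
finger_force: 30.0
```

>>> send_rows(plan=[[-2.5,0,0.4,0,0,0,0],[-2.5,0,0.4,0,0,0,0],[-2.0,0,0.3,0,0,0,0],[-1.3,0,0.2,0,0,0,0],[0,0,0,0,0,0,0]])

```text
t: 14.6
tool_pos: [0.6016, 0.0422, 0.0384]
tool_rot: [0.091, 0.992, -0.007, 0.082]
ft_force: [1.6, -0.2, -4.0]
width: 0.279
finger_force: 30.0
```

```bash
cat > st.py <<'E'
from h import *
s=observe(); print(s["t"],s["tool_pos"],s["width"]*88,s["finger_force"],s["ft_force"],s["joints"].round(2))
a=-.183; h=np.array([np.cos(a),np.sin(a)]); dw=np.array([.6415,.037]); r=R.from_quat(s["tool_rot"]).as_matrix()
g=s["tool_pos"]-.019*r[:,2]; d=g[:2]-dw; print("grasp",g,"along",d@h,"left",d@[-h[1],h[0]]); print("heading",np.arctan2(-r[0,1],r[1,1]))
print("h in tool",(r.T@[*h,0]).round(3),"up in tool",(r.T@[0,0,1]).round(3),"left",(r.T@[-h[1],h[0],0]).round(3))
E
python3 st.py; python3 -c "
from h import *
save('side','s5')"
```

```text
14.6 [0.60157124 0.04223392 0.0383631 ] 24.524125361196674 30.01087747514248 [ 1.5537268  -0.1819494  -4.00641322] [-0.12  0.63  1.59 -0.01  0.75 -1.5 ]
grasp [0.59850064 0.04277335 0.05710557] along -0.043331999458924464 left -0.0021480912789374517
heading -0.18329770792515007
h in tool [-0.986  0.     0.164] up in tool [-0.164  0.002 -0.986] left [0.001 1.    0.001]
```

View pics/s5.png

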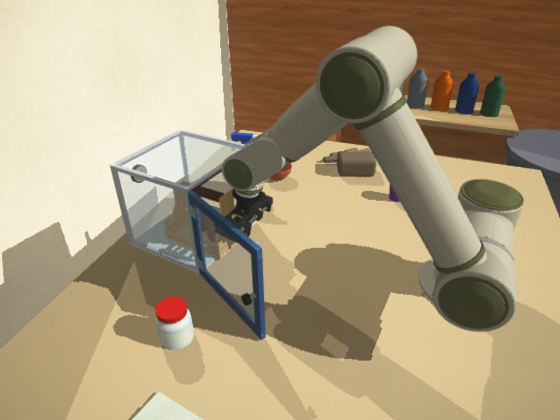

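>>> send_rows(plan=[[0,0,0.1,0,0,0,1],[0,0,0,0,0,0,3],[0,0,0,0,0,0,4.5],[-0.2,0,0,0,-0.11,0,4.5],[-0.2,0,0,0,-0.11,0,4.5]])

```text
t: 15.28
tool_pos: [0.6049, 0.0419, 0.0389]
tool_rot: [0.09, 0.977, -0.017, 0.192]
ft_force: [0.1, -0.4, 0.1]
width: 0.507
finger_force: 0.0
```

>>> send_rows(plan=[[-0.2,0,0,0,-0.11,0,4.5],[0,0,0,0,0,0,4.5]])

```text
t: 15.52
tool_pos: [0.6054, 0.0418, 0.0388]
tool_rot: [0.089, 0.966, -0.022, 0.242]
ft_force: [-0.3, -0.0, -0.0]
width: 0.51
finger_force: 0.0
```

```bash
python3 st.py; python3 -c "
from h import *
save('wrist','w6')
for x in mark_of('carrier_knob','wrist')[:2]:
    u,v=x['at'][0]*560,x['at'][1]*420; print(u,v,x['p'],at_z('wrist',u,v,.056))"
```

```text
15.525 [0.60542507 0.04180939 0.03883114] 44.90844899310081 0.0 [-0.2814567  -0.037423   -0.04608761] [-0.11  0.56  1.82 -0.12  0.27 -1.39]
grasp [0.59661001 0.04341496 0.05558575] along -0.045307822986448004 left -0.0018612518488346028
heading -0.18262542141121
h in tool [-0.882 -0.     0.472] up in tool [-0.472  0.001 -0.882] left [0.    1.    0.001]
280.392 283.5 0.77 [0.60095416 0.04173351 0.056     ]
```

>>> send_rows(plan=[[0,0,0,0,0,0,0],[0,0,0,0,0,0,0],[0,0,0,0,0,0,0],[0,0,0,0,0,0,0]])

```text
t: 16.12
tool_pos: [0.607, 0.0413, 0.0396]
tool_rot: [0.089, 0.966, -0.022, 0.244]
ft_force: [2.9, -1.1, -1.9]
width: 0.278
finger_force: 30.0
```

>>> send_rows(plan=[[-0.9,0,0.5,0,0,0,0],[-1.3,0,0.7,0,0,0,0],[-1.8,0,0.9,0,0,0,0],[-1.3,0,0.7,0,0,0,0],[-0.8,0,0.4,0,0,0,0]])

```text
t: 16.75
tool_pos: [0.6742, 0.029, 0.0396]
tool_rot: [0.089, 0.966, -0.022, 0.242]
ft_force: [-3.5, 0.6, -1.1]
width: 0.278
finger_force: 30.0
```

```bash
python3 st.py
```

```text
16.75 [0.67417416 0.0289773  0.03959617] 24.435299534559764 29.990618973970413 [-3.48299424  0.57097194 -1.07453195] [-0.12  0.67  1.61 -0.08  0.37 -1.44]
grasp [0.66534799 0.03058644 0.05634459] along 0.024616926436590133 left -0.0019666023931961462
heading -0.18300474656275673
h in tool [-0.881  0.     0.472] up in tool [-0.472  0.001 -0.881] left [0.001 1.    0.001]
```

>>> send_rows(plan=[[0,0,0,0,0,0,2],[0,0,0,0,0,0,4.5],[0,0,0,0,0,0,4.5],[0.5,0,-3,0,0,0,4.5],[1,0,-5,0,0,0,4.5]])

```text
t: 17.38
tool_pos: [0.6233, 0.0381, 0.1035]
tool_rot: [0.089, 0.966, -0.022, 0.243]
ft_force: [-0.0, 0.5, 0.7]
width: 0.509
finger_force: 0.0
```

>>> send_rows(plan=[[3,0,-5,0,0.1,0,2],[3,0,-5,0,0.1,0,0],[4,0,-3,0,0.1,0,0],[4,0,-3,0,0.1,0,0]])

```text
t: 17.88
tool_pos: [0.4364, 0.0727, 0.2079]
tool_rot: [0.091, 0.995, -0.003, 0.046]
ft_force: [0.2, -0.3, -0.1]
width: 0.077
finger_force: 0.0
```

```bash
python3 st.py
python3 - <<'E'
from h import *
I,D=save("wrist","w7"); T,_=save("top","t7"); S,_=save("side","s7")
for l,z in (("carrier_knob",.056),("door_edge",.13)):
  for n in ("wrist","top","side"):
    for x in mark_of(l,n)[:2]:
        u,v=x['at'][0]*560,x['at'][1]*420; p=at_z(n,u,v,z); print(l,n,round(u),round(v),round(x['p'],2),p.round(3),"along",round(float((p[:2]-dw)@h),4) if 0 else (p[:2]-[.6415,.037])@[np.cos(-.183),np.sin(-.183)])
c=lambda I,x,y:cv2.resize(I[y:y+200,x:x+266,::-1],(400,300),interpolation=cv2.INTER_CUBIC)
cv2.imwrite("pics/m7.png",np.vstack([np.hstack([c(T,150,60),c(S,90,120)]),np.hstack([cv2.resize(I[...,::-1],(400,300)),c(I,150,200)])]))
E
```

```text
17.875 [0.43643131 0.07272371 0.20790131] 6.79194833041621 0.0 [ 0.15162187 -0.34204089 -0.10456277] [-0.1   0.11  1.84 -0.01  1.1  -1.48]
grasp [0.43471536 0.0730092  0.22682151] along -0.20988475131473736 left -0.002222803024706489
heading -0.1828185165939746
h in tool [-0.996 -0.     0.092] up in tool [-0.092  0.002 -0.996] left [-0.     1.     0.002]
carrier_knob wrist 283 342 0.6 [0.669 0.031 0.056] along 0.02806604433599479
door_edge top 177 239 0.65 [0.442 0.334 0.13 ] along -0.2501235888316634
door_edge side 260 295 0.55 [0.434 0.322 0.13 ] along -0.25571727260742777
```

View pics/m7.png

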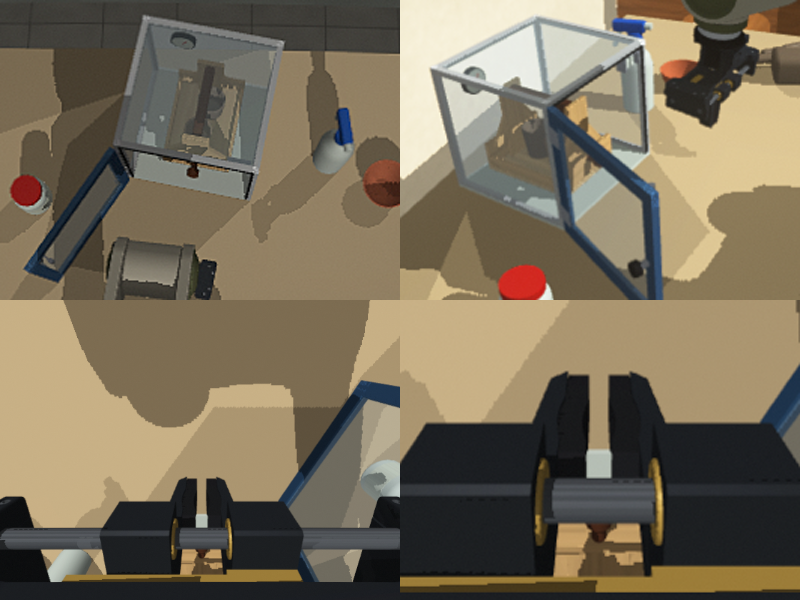

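Carrier is fully inside: knob about 26 mm behind the front edge, both cups standing. Next is the door. I'll put closed fingers on its outer face above the knob height and sweep along the arc.

```bash
cat > door.py <<'E'
from h import *
hg=np.array([.6607,.1759]); a=-.183; r=Rdown(a)
def P(th,s,off,z):
    u=a-np.pi/2-th; n=a+np.pi-th
    return np.array([*(hg+s*np.array([np.cos(u),np.sin(u)])+off*np.array([np.cos(n),np.sin(n)])),z])
E
python3 - <<'E'
from door import *
s=observe(); up=s["tool_pos"].copy(); up[2]=.30
print(P(1.98,.245,.045,.21))
e=plan([(up,r)],0); e=plan([(P(1.98,.245,.045,.30),r)],0,start=e); e=plan([(P(1.98,.245,.045,.21),r)],0,start=e)
E
```

```text
[0.48253899 0.34999381 0.21      ]
t 18.32 at [0.4384 0.0723 0.2062]
[-0.4, 0.0, -4.7, 0.001, 0.047, -0.0, 0]
[-0.3, 0.0, -4.7, 0.0, 0.046, -0.0, 0]
-> [0.439 0.072 0.3  ]
t 18.32 at [0.4388 0.0721 0.3004]
[0.2, 5.6, 0.0, 0.0, 0.0, -0.0, 0]
[0.1, 5.6, 0.0, 0.0, 0.0, -0.0, 0]
[0.2, 5.6, 0.0, 0.0, 0.0, -0.0, 0]
[0.1, 5.7, 0.0, 0.0, 0.0, -0.0, 0]
[0.2, 5.6, 0.1, 0.0, 0.0, -0.0, 0]
-> [0.482 0.35  0.3  ]
t 18.32 at [0.4821 0.3499 0.2996]
[-0.0, 0.0, 4.5, 0.0, 0.0, -0.0, 0]
[-0.0, 0.0, 4.5, 0.0, 0.0, -0.0, 0]
-> [0.482 0.35  0.21 ]
```

>>> send_rows(plan=[[-0.4,0,-4.7,0,0.047,0,0],[-0.3,0,-4.7,0,0.046,0,0],[0.2,5.6,0,0,0,0,0],[0.1,5.6,0,0,0,0,0],[0.2,5.6,0,0,0,0,0]])

```text
t: 18.95
tool_pos: [0.4646, 0.24, 0.3008]
tool_rot: [0.092, 0.996, 0.001, 0.0]
ft_force: [1.2, -0.4, -0.1]
width: 0.0
finger_force: 0.0
```

>>> send_rows(plan=[[0.1,5.6,0,0,0,0,0],[0.2,5.6,0,0,0,0,0],[0,0,0,0,0,0,0]])

```text
t: 19.32
tool_pos: [0.4814, 0.3517, 0.2995]
tool_rot: [0.09, 0.996, 0.0, -0.0]
ft_force: [-0.7, 0.4, -0.2]
width: -0.0
finger_force: 0.0
```

Run:
```python
from door import *
s=observe(); print(s["tool_pos"],s["joints"].round(2))
I,D=save("wrist","w8")
C=cloud("wrist",D).reshape(-1,3); C=C[(D.reshape(-1)>0)&(abs(C[:,2]-.257)<.006)]
C=C[(C[:,0]<.66)&(C[:,0]>.40)&(C[:,1]>.12)]; d=C[:,:2]-hg
if len(C)>30:
    an=np.arctan2(d[:,1],d[:,0]); print(len(C),"ang",np.percentile(an,[5,50,95]),"r",np.hypot(*d.T).max(),"open",a-np.pi/2+2*np.pi-np.median(an))
e=plan([(P(1.98,.245,.045,.21),r)],0)
```

```text
[0.48142916 0.35167224 0.29951093] [ 0.43  0.44  1.15  0.    1.54 -0.96]
2743 ang [2.5394115  2.56610083 2.59407648] r 0.27935795794413804 open 1.9632881490076555
t 19.38 at [0.4816 0.3499 0.3   ]
[-0.0, 0.0, 4.5, 0.0, -0.0, 0.001, 0]
[-0.1, 0.0, 4.5, 0.0, -0.001, 0.001, 0]
-> [0.483 0.35  0.21 ]
```

>>> send_rows(plan=[[0,0,4.5,0,0,0,0],[0,0,4.5,0,0,0,0]])

```text
t: 19.62
tool_pos: [0.482, 0.3477, 0.2106]
tool_rot: [0.092, 0.996, 0.001, 0.001]
ft_force: [0.8, -0.2, -0.3]
width: 0.006
finger_force: 0.0
```

Run:
```python
from door import *
e=None
for t in np.arange(1.85,.14,-.17): e=plan([(P(t,.245,.024,.21),r)],0,start=e,smax=6)
```

```text
t 19.62 at [0.482  0.3477 0.2106]
[2.2, -4.6, 0.0, 0.002, 0.002, -0.001, 0]
-> [0.452 0.307 0.21 ]
t 19.62 at [0.452  0.3066 0.2105]
[1.2, -4.0, 0.0, -0.0, -0.0, -0.0, 0]
-> [0.433 0.269 0.21 ]
t 19.62 at [0.4329 0.2694 0.2105]
[0.5, -4.1, 0.0, -0.0, -0.0, -0.0, 0]
-> [0.42 0.23 0.21]
t 19.62 at [0.4205 0.23   0.2105]
[-0.2, -4.2, 0.0, -0.0, -0.0, -0.0, 0]
-> [0.415 0.188 0.21 ]
t 19.62 at [0.4148 0.1884 0.2105]
[-0.9, -4.1, 0.1, -0.0, -0.0, -0.0, 0]
-> [0.416 0.146 0.21 ]
t 19.62 at [0.4162 0.1464 0.2095]
[-1.6, -3.9, -0.0, -0.0, -0.0, -0.0, 0]
-> [0.425 0.105 0.21 ]
t 19.62 at [0.4248 0.1051 0.2095]
[-2.2, -3.5, -0.0, -0.0, -0.0, -0.0, 0]
-> [0.44  0.067 0.21 ]
t 19.62 at [0.44   0.0667 0.2095]
[-2.8, -3.1, -0.0, -0.0, -0.0, -0.0, 0]
-> [0.462 0.031 0.21 ]
t 19.62 at [0.4619 0.0311 0.2095]
[-3.3, -2.6, -0.0, -0.0, -0.0, -0.0, 0]
-> [ 0.49 -0.    0.21]
t 19.62 at [ 0.4896 -0.0005  0.2095]
[-3.6, -2.0, -0.0, -0.0, -0.0, -0.0, 0]
-> [ 0.521 -0.027  0.21 ]
t 19.62 at [ 0.5214 -0.0267  0.2095]
[-4.0, -1.4, -0.0, -0.0, -0.0, -0.0, 0]
-> [ 0.558 -0.048  0.21 ]
```

>>> send_rows(plan=[[1.1,-2.3,0,0,0,0,0],[1.1,-2.3,0,0,0,0,0],[1.2,-4.0,0,0,0,0,0],[0.5,-4.1,0,0,0,0,0],[-0.2,-4.2,0,0,0,0,0]])

```text
t: 20.25
tool_pos: [0.4138, 0.1876, 0.2114]
tool_rot: [0.092, 0.996, 0.001, 0.001]
ft_force: [1.0, 1.1, -0.1]
width: 0.005
finger_force: 0.3
```

>>> send_rows(plan=[[-0.9,-4.1,0,0,0,0,0],[-1.6,-3.9,0,0,0,0,0],[-2.2,-3.5,0,0,0,0,0],[-2.8,-3.1,0,0,0,0,0],[-2.5,-2,0,0,0,0,0]])

```text
t: 20.88
tool_pos: [0.4827, 0.0056, 0.2112]
tool_rot: [0.093, 0.996, 0.001, 0.001]
ft_force: [-0.1, 0.8, 0.1]
width: 0.004
finger_force: 0.3
```

Run:
```python
from door import *
s=observe(); print(s["tool_pos"],s["ft_force"])
T,_=save("top","t9"); S,_=save("side","s9")
c=lambda I,x,y:cv2.resize(I[y:y+200,x:x+266,::-1],(400,300),interpolation=cv2.INTER_CUBIC)
cv2.imwrite("pics/m9.png",np.hstack([c(T,150,60),c(S,90,120)]))
e=None
for t in (.35,.2,.08): e=plan([(P(t,.245,.022,.21),r)],0,start=e,smax=3)
```

```text
[0.48267651 0.00563684 0.21121619] [-0.06005739  0.79909126  0.07013402]
t 20.98 at [0.4833 0.0053 0.2109]
[-1.9, -1.1, 0.0, 0.001, 0.001, -0.002, 0]
[-2.0, -1.1, 0.1, 0.0, 0.0, -0.002, 0]
-> [ 0.518 -0.024  0.21 ]
t 20.98 at [ 0.5176 -0.0236  0.2099]
[-1.7, -0.7, -0.0, 0.0, 0.0, -0.0, 0]
[-1.7, -0.7, -0.0, 0.0, 0.0, -0.0, 0]
-> [ 0.548 -0.044  0.21 ]
t 20.98 at [ 0.5485 -0.0435  0.2099]
[-2.9, -0.6, -0.0, 0.0, 0.0, -0.0, 0]
-> [ 0.576 -0.055  0.21 ]
```

View pics/m9.png

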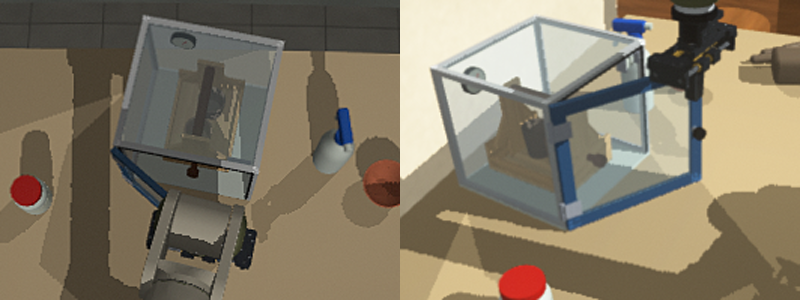

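The door is swinging shut with the fingers on its outer face. I'll push on, more slowly near the catch.

>>> send_rows(plan=[[-1.9,-1.1,0,0,0,0,0],[-2.0,-1.1,0,0,0,0,0],[-1.7,-0.7,0,0,0,0,0],[-1.7,-0.7,0,0,0,0,0],[-1.5,-0.3,0,0,0,0,0]])

```text
t: 21.6
tool_pos: [0.5616, -0.0465, 0.2112]
tool_rot: [0.092, 0.996, 0.001, 0.0]
ft_force: [-0.6, -0.0, -0.1]
width: 0.006
finger_force: 0.2
```

>>> send_rows(plan=[[-1.0,-0.2,0,0,0,0,0],[-0.6,0,0,0,0,0,0],[-0.5,0,0,0,0,0,0],[-0.4,0,0,0,0,0,0],[0,0,0,0,0,0,0]])

```text
t: 22.22
tool_pos: [0.5865, -0.0526, 0.2111]
tool_rot: [0.091, 0.996, 0.001, 0.001]
ft_force: [-0.3, -0.3, 0.1]
width: 0.009
finger_force: 0.0
```

```bash
cat > dchk.py <<'E'
from door import *
s=observe(); d=s["tool_pos"][:2]-hg; h=np.array([np.cos(a),np.sin(a)]); print(s["t"],s["tool_pos"],s["ft_force"],"tip normal off axis",-d@h,"s",-d@[-h[1],h[0]])
E
python3 dchk.py
```

```text
22.225 [ 0.58647406 -0.05258323  0.21109248] [-0.31382584 -0.30414076  0.09889455] tip normal off axis 0.03140708178600142 s 0.2381757157833001
```

>>> send_rows(plan=[[-0.3,0,0,0,0,0,0],[-0.3,0,0,0,0,0,0],[-0.2,0,0,0,0,0,0],[0,0,0,0,0,0,0]])

```text
t: 22.72
tool_pos: [0.5937, -0.0542, 0.2111]
tool_rot: [0.091, 0.996, 0.001, -0.0]
ft_force: [-5.6, 0.6, 1.9]
width: 0.01
finger_force: 2.6
```

>>> send_rows(plan=[[-0.3,0,0,0,0,0,0],[-0.2,0,0,0,0,0,0],[0,0,0,0,0,0,0]])

```text
t: 23.1
tool_pos: [0.5994, -0.055, 0.2111]
tool_rot: [0.091, 0.996, 0.001, 0.001]
ft_force: [0.4, 0.6, -0.4]
width: 0.002
finger_force: 0.0
```

```bash
python3 dchk.py
```

```text
23.1 [ 0.59942054 -0.05501439  0.21111608] [ 0.42511119  0.59517581 -0.42413713] tip normal off axis 0.01823435342942803 s 0.23821028055749402
```

>>> send_rows(plan=[[-0.2,0,0,0,0,0,0],[-0.2,0,0,0,0,0,0],[-0.1,0,0,0,0,0,0],[0,0,0,0,0,0,0]])

```text
t: 23.6
tool_pos: [0.6014, -0.0553, 0.2112]
tool_rot: [0.091, 0.996, 0.001, -0.003]
ft_force: [-22.3, 2.7, 7.5]
width: 0.002
finger_force: 11.0
```

```bash
python3 dchk.py
```

```text
23.6 [ 0.60144683 -0.0553479   0.21118881] [-22.31333034   2.66165649   7.45766562] tip normal off axis 0.016181212878681676 s 0.23816947425407267
```

Force is 22 N against a hard stop, so the door is seated. I'll back off and verify.

>>> send_rows(plan=[[1,0,0,0,0,0,0],[4,0,-1,0,0,0,0],[5,0,-3,0,0,0,0],[5,0,-3,0,0,0,0],[5,0,0,0,0,0,0]])

```text
t: 24.22
tool_pos: [0.4065, -0.0195, 0.2828]
tool_rot: [0.091, 0.996, 0.0, 0.003]
ft_force: [0.2, 0.4, 0.1]
width: 0.005
finger_force: 0.0
```

Run:
```python
from door import *
T,D=save("top","t10"); S,_=save("side","s10"); W,WD=save("wrist","w10")
C=cloud("wrist",WD).reshape(-1,3); C=C[(WD.reshape(-1)>0)]
h=np.array([np.cos(a),np.sin(a)]);
C2=cloud("top",D); d=C2[...,:2]-hg; n=-d@h; s_=-d@[-h[1],h[0]]
b=(T[...,2].astype(int)-T[...,0]>25)&(abs(C2[...,2]-.254)<.02)&(s_>0)&(s_<.3)&(abs(n)<.06)
if b.sum()>10: print("blue top px",b.sum(),"slope",np.polyfit(s_[b],n[b],1))
c=lambda I,x,y,w,k:cv2.resize(I[y:y+int(w*.75),x:x+w,::-1],(400,300),interpolation=cv2.INTER_CUBIC)
cv2.imwrite("pics/m10.png",np.hstack([c(T,210,60,150,0),c(S,90,120,240,0)]))
print(observe()["tool_pos"])
```

```text
blue top px 356 slope [ 0.00056621 -0.00063547]
[ 0.40636122 -0.01926881  0.28167043]
```

View pics/m10.png

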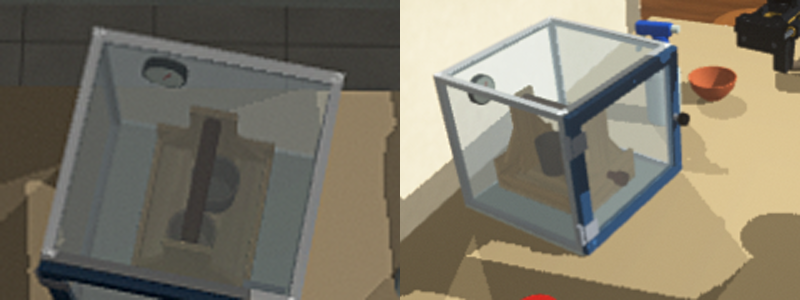

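The door is flush (slope 0.0006 rad), with the carrier and both standing cups inside. I'm handing in.

```bash
python3 -c "
from cell import *
print(sign_off())"
```

```text
the job is handed in; nothing more can be done
None
```

The job is handed in at about 24 s: the carrier is fully inside the damp box with both cups standing and its knob about 26 mm behind the front edge, the door is snapped and fully closed, and the spray bottle, jar and bowl were not touched.

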